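# Put a stack of lens filters away by size in the walnut drawer insert

## Robot

A 7-joint arm with a two-finger parallel gripper is mounted at the origin on the work surface. World frame = base frame: x ahead of the robot, y to its left, z up, the work surface at z = 0. Lengths are in m, angles in rad, forces in N, time in s.
With the tool pointing down it reaches from about 0.425 to 0.925 m from the base axis. Payload 6.8 kg.
Tool frame: the origin (TCP) lies at the very end of the fingers, on their centre line; the grasp point (between the pads) lies 19 mm behind it; z points along the fingers, y is the line along which they close (so a half turn about z gives the same grasp; the last joint's range is limited). The gripper opens to 85 mm and grips with 20 to 120 N. Pads are 22 mm wide; open, the fingers measure 114 mm over their backs; the gripper's body (76 mm by 85 mm) begins 54 mm behind the grasp point. The pads swing forward as they close: fully open they stand 13 mm farther back than shut.
Start: joints at [1.136, 0.477, 0.022, 1.555, -0.011, 1.109, -0.083], TCP at [0.217, -0.639, 0.196] pointing down, gripper open.
Joint ranges: [-2.96, 2.96], [-0.34, 2.1], [-1.41, 1.46], [0.24, 2.44], [-1.37, 4.51], [0.17, 1.92], [-2.96, 2.96]. Speed limits (rad/s): [2.39, 2.39, 3.14, 3.14, 3.14, 3.14, 3.14].

## Interface

Orientations are given as a rotation vector (axis times angle).
In Python, from bench import monitor, optics, r gives the robot as it stands.
- The arm moves only by the shell command python3 -m crank 'ROWS' [OPENING] [FORCE]. ROWS is JSON, a list of rows, each a list of 2 entries, a list of its own where there are three numbers: the shift along the tool's x, y, z in cm, then the turn, a rotation vector about the tool's x, y, z in rad. A call has 1 to 5 rows; each row shifts and turns the commanded pose from where the row before left it, along the tool's axes as they then stand; what a row does not reach is not made up. A row lasts 1/10 s, in which the tool goes at most 50 mm and 8.59 degrees, less where a joint would pass 70% of its speed; a pose out of reach is approached as far as the arm can. A call is refused whole if a number of a shift passes 5 or a number of a turn 0.15, either way. A call with a gripper value outside its range is refused whole. OPENING is the finger opening in cm, from 0 to 8.54, set as the call begins (- or left out, the last holds). The fingers move at their own pace and stop on an object; FORCE is the grip in N (left out, the last holds). Time passes only in rows, so rows that do not move let the fingers close. It gives the time, the measured TCP pose, the force, the opening and the grip force at its end, in the units of the state.
- monitor.get_obs(): the state, without advancing time (a new reading comes with each control period).
- optics.grab_frame(name): name is "scene" or "top" or "wrist"; returns (picture, depth): 420x560x3 uint8, red, green, blue; 420x560 float32, m along the optical axis (not along the pixel's ray), 0 where there is no reading.
- optics.camera_model(name): a dict with "vertical_fov" (degrees; the focal length in pixels is half the picture's height over the tangent of half this angle, whatever the lens; pixels are square), "cx", "cy" (the principal point, pixels), "R" (3x3) and "t" (3): a world point X has camera coordinates R X + t; the wrist camera has in their place "hand_eye" (4x4, takes a point from camera to tool coordinates, whose origin is the TCP and whose axes are the flange's). Camera axes: x right, y down, z forward; pixel columns grow to the right and rows downward; lengths in m; the calibration is good to about 2 mm. The wrist camera is an equidistant fisheye: a pixel r from the principal point sees the ray r / f radians off the axis. A picture is of the moment at which its call begins: read the wrist's pose just before it. camera_model takes no time and is no camera call.
- r.hand_in(): hands the job in; it is judged then, once.
The state is a dict: "clock": time; "joints": joint angles; "qvel": joint speeds; "tau": joint torques, N m; "tcp_pos": TCP position; "orientation": TCP orientation; "contact_force": force on the tool from outside, world axes, zero at the start; "moment": the same for the moment, N m; "grip_width": finger opening in m; "gripper_force": force on a finger pad.
Only numpy, scipy, OpenCV 4.12 (cv2) and the standard library are available. Lean on these libraries where they do the work, as an engineer would, in place of code of your own. Each camera call takes 0.05 s, during which the arm holds its last target. There are 200 camera calls.

## Task

Take the stack of four lens filters on the mat apart and put each one away in the walnut insert of the open drawer, in the round recess for its size: the largest filter in the largest recess, and so on down to the smallest. Each should lie flat on the floor of its recess, right way up; set the filters down without dropping them, and leave the lens cap and the blower nozzle where they lie on the mat.

Things in the scene. Friction and masses are not known exactly. Their poses are not given: they have to be found in the camera images.
- filter_large: Round photographic filter in its closed shell, a plain upright disc 66 mm in diameter and 16 mm high (white plastic shell, dark smoke-grey glass), 15 to 75 g; starts at the bottom of the stack, on a 3 mm thick blue mat beside the drawer. Origin: centre of the underside; z up along the axis. Hard shell, may be gripped across its diameter at any yaw.
- filter_medium: Round photographic filter in its closed shell, a plain upright disc 57 mm in diameter and 16 mm high (blue plastic shell, pale blue glass), 15 to 75 g; starts second from the bottom of the stack, its axis up to 4 mm off that of the shell below. Origin: centre of the underside; z up along the axis. Hard shell, may be gripped across its diameter at any yaw.
- filter_small: Round photographic filter in its closed shell, a plain upright disc 48 mm in diameter and 16 mm high (orange plastic shell, amber glass), 15 to 75 g; starts third from the bottom of the stack, its axis up to 4 mm off that of the shell below. Origin: centre of the underside; z up along the axis. Hard shell, may be gripped across its diameter at any yaw.
- filter_tiny: Round photographic filter in its closed shell, a plain upright disc 38 mm in diameter and 16 mm high (black plastic shell, green glass), 15 to 75 g; starts on top of the stack, its axis up to 4 mm off that of the shell below. Origin: centre of the underside; z up along the axis. Hard shell, may be gripped across its diameter at any yaw.
- recess_large: Dark walnut block, 98 mm square, 24 mm high, fixed in the drawer, with the largest round recess: 82 mm in diameter, 5 mm deep, grey felt floor, for the 66 mm shell. Origin: centre of the block's underside, on the recess's axis; recess floor 19 mm, block top 24 mm above it. z up, x and y along the sides. Six blocks stand edge to edge, 2 by 3.
- recess_medium: Dark walnut block, 98 mm square, 24 mm high, fixed in the drawer, with the second largest round recess: 73 mm in diameter, 5 mm deep, grey felt floor, for the 57 mm shell. Origin: centre of the block's underside, on the recess's axis; recess floor 19 mm, block top 24 mm above it. z up, x and y along the sides. Drawer walls are level with the block tops, its face 2 mm higher.
- recess_small: Dark walnut block, 98 mm square, 24 mm high, fixed in the drawer, with the second smallest round recess: 64 mm in diameter, 5 mm deep, grey felt floor, for the 48 mm shell. Origin: centre of the block's underside, on the recess's axis; recess floor 19 mm, block top 24 mm above it. z up, x and y along the sides. A fifth block has only a long slot, 74 x 20 mm.
- recess_tiny: Dark walnut block, 98 mm square, 24 mm high, fixed in the drawer, with the smallest round recess: 54 mm in diameter, 5 mm deep, grey felt floor, for the 38 mm shell. Origin: centre of the block's underside, on the recess's axis; recess floor 19 mm, block top 24 mm above it. z up, x and y along the sides. The sixth block has only a flap lid, 46 x 40 mm, up to 4 mm above the wood.
- lens_cap: Black rubber lens cap, a disc 58 mm in diameter and 11 mm high, lying on the mat, to be left alone. Origin: centre of the underside.
- nozzle: Stainless steel blower nozzle lying on the mat, to be left alone: hexagonal body 40 mm long, 14 mm thick, with a tapered tip 30 mm long. Origin: under the middle of its length; x along it towards the tip (it spans -35 to +38 mm).
Things that resemble listed ones, but are neither listed nor needed, are in the scene too. What is shaped like the filter_large but pink is not meant. What is shaped like the filter_tiny but red is not meant.

How it is judged:
By the outcome, as a careful person would: the job done as asked, in the order asked, and still so for the second after the job is handed in, with the robot touching nothing.
It also fails if it takes over 96 s, if anything falls off the work surface, if the arm or the gripper's body presses on something with over 40 N, if the wrist force passes 120 N, or if a joint passes its speed limit or range.

## Working session

There is one attempt and no reset: what is moved stays moved. The work goes in short steps, Python scripts to look and compute and a shell command to move; the robot and the scene stay as the last step left them, time stands still between calls to the robot, and variables do not carry over. Pictures are saved under pics/ and viewed, at most 14 in all, crops included, and the job is handed in when it is done.

```bash
mkdir -p pics; ls
python3 - <<'E'
from bench import monitor, optics, r
import cv2,numpy as np
print(monitor.get_obs())
for n in ("top","scene"):
    im,d=optics.grab_frame(n); cv2.imwrite(f"pics/{n}0.png",im[:,:,::-1]); np.save(f"{n}0.npy",d)
    print(optics.camera_model(n))
print(optics.camera_model("wrist"))
E
```

```text
pics
{'clock': 0.0, 'joints': array([ 1.13591118,  0.47781437,  0.02235027,  1.55645705, -0.01153198,
        1.10928179, -0.08310764]), 'qvel': array([-5.76321028e-04,  1.58531574e-03,  8.62906751e-04,  4.06785446e-05,
        5.21628875e-04, -7.82311847e-04, -2.05529967e-04]), 'tau': array([ 1.54082272e-04, -5.96450722e+01,  1.60795871e+00, -2.81197679e+01,
        1.24588565e-02,  9.44622239e-03,  2.44949200e-05]), 'tcp_pos': array([ 0.21644898, -0.63866198,  0.19471404]), 'orientation': array([-3.09798997e+00, -5.10726313e-01,  6.42228062e-04]), 'contact_force': array([-0.10373601,  0.29723631,  0.89032851]), 'moment': array([ 0.00946501, -0.00838509, -0.00992696]), 'gripper_force': 0.0, 'grip_width': 0.08539442520949107}
{'vertical_fov': 53.12191385120331, 'cx': 279.24462371518297, 'cy': 211.42367243608757, 'R': array([[ 0.01839343, -0.99951884, -0.02497528],
       [-0.98987799, -0.01468884, -0.14115876],
       [ 0.14072399,  0.02731887, -0.98967188]]), 't': array([-0.00128298,  0.60338322,  0.91954855])}
{'vertical_fov': 43.00058454400312, 'cx': 285.99592673141376, 'cy': 220.21502671752825, 'R': array([[ 0.8437646 ,  0.53671132,  0.00150225],
       [ 0.32260752, -0.50493084, -0.80060554],
       [-0.42893552,  0.67600726, -0.59918987]]), 't': array([-0.48015451, -0.14406806,  1.37192491])}
{'vertical_fov': 65.70646984690485, 'cx': 271.97147143564337, 'cy': 204.14707254686272, 'hand_eye': array([[ 1.96784879e-05, -9.44360493e-01, -3.28912234e-01,
         8.55073476e-02],
       [ 9.99999805e-01,  2.24016339e-04, -5.83358343e-04,
        -8.29547553e-04],
       [ 6.24582287e-04, -3.28912159e-01,  9.44360314e-01,
        -1.77834590e-01],
       [ 0.00000000e+00,  0.00000000e+00,  0.00000000e+00,
         1.00000000e+00]])}
```

View pics/top0.png

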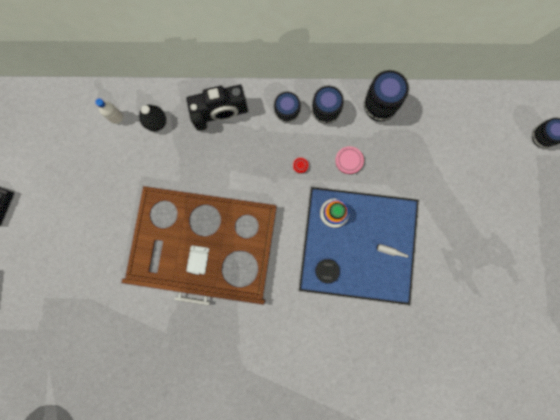

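View pics/scene0.png

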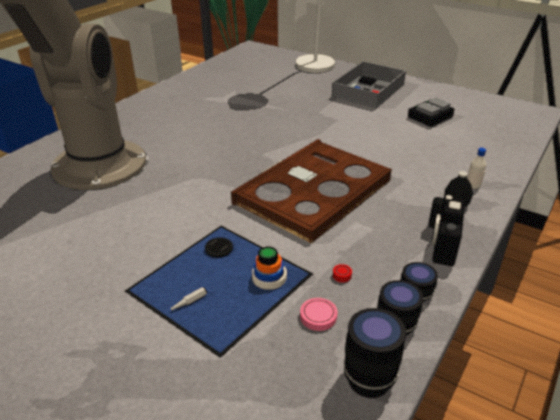

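The top view shows the stack at about (336,212), with the lens cap at (327,271), the nozzle at (393,251) and the recesses at (164,214), (206,221), (247,226) and (240,269). The decoys are the pink disc at (350,160) and the red one at (301,165). The meant stack is the white/blue/orange/black one on the mat. I'll enlarge to confirm.

```bash
cat > h.py <<'E'
from bench import monitor, optics, r
import cv2,numpy as np
from scipy.spatial.transform import Rotation as Ro
def f(c): return 210/np.tan(np.radians(c["vertical_fov"])/2)
def top(u,v,z,n="top"):
    "world point at height z on pixel ray"
    c=optics.camera_model(n); R,t=c["R"],c["t"]
    d=R.T@np.array([(u-c["cx"])/f(c),(v-c["cy"])/f(c),1]); o=-R.T@t
    return o+d*(z-o[2])/d[2]
def topd(u,v,dep,n="top"):
    c=optics.camera_model(n); R,t=c["R"],c["t"]
    return R.T@(np.array([(u-c["cx"])/f(c),(v-c["cy"])/f(c),1])*dep-t)
def wrist(u,v,z,p,rv):
    c=optics.camera_model("wrist"); x,y=u-c["cx"],v-c["cy"]; rr=np.hypot(x,y)+1e-9; th=rr/f(c)
    ray=np.array([x/rr*np.sin(th),y/rr*np.sin(th),np.cos(th)]); H=c["hand_eye"]; R=Ro.from_rotvec(rv).as_matrix()
    d=R@H[:3,:3]@ray; o=R@H[:3,3]+p
    return o+d*(z-o[2])/d[2]
def state():
    s=monitor.get_obs(); return s["tcp_pos"],s["orientation"],s
def togo(target,yaw=None):
    "cm along tool axes from measured pose"
    p,o,s=state(); return np.round(Ro.from_rotvec(o).inv().apply(np.array(target)-p)*100,2)
E
python3 - <<'E'
from h import *
im=cv2.imread("pics/top0.png"); d=np.load("top0.npy")
a=cv2.resize(im[180:310,120:290],None,fx=4.5,fy=4.5,interpolation=cv2.INTER_CUBIC)
b=cv2.resize(im[140:300,290:425],None,fx=3.7,fy=3.7,interpolation=cv2.INTER_CUBIC)
cv2.imwrite("pics/a.png",a); cv2.imwrite("pics/b.png",b)
for n,u,v in [("r1",164,214),("r2",206,221),("r3",247,226),("r4",240,269),("wood",225,245),("wood2",185,220),("lid",198,260),("tiny",338,211),("white",325,218),("mat",370,220),("table",290,240),("cap",327,271),("noz",387,250)]:
    print(n,np.round(topd(u,v,np.median(d[v-1:v+2,u-1:u+2])),4))
E
```

```text
r1 [0.5949 0.2779 0.0312]
r2 [0.5801 0.1788 0.0306]
r3 [0.57   0.0831 0.0299]
r4 [0.4711 0.096  0.0317]
wood [0.5249 0.1318 0.0351]
wood2 [0.5811 0.2269 0.0352]
lid [0.4896 0.1921 0.0364]
tiny [ 0.6029 -0.1228  0.066 ]
white [ 0.5927 -0.0977  0.0199]
mat [ 0.5916 -0.2052  0.0037]
table [ 0.5414 -0.0168  0.0006]
cap [ 0.4703 -0.1033  0.013 ]
noz [ 0.5207 -0.2405  0.0188]
```

View pics/a.png

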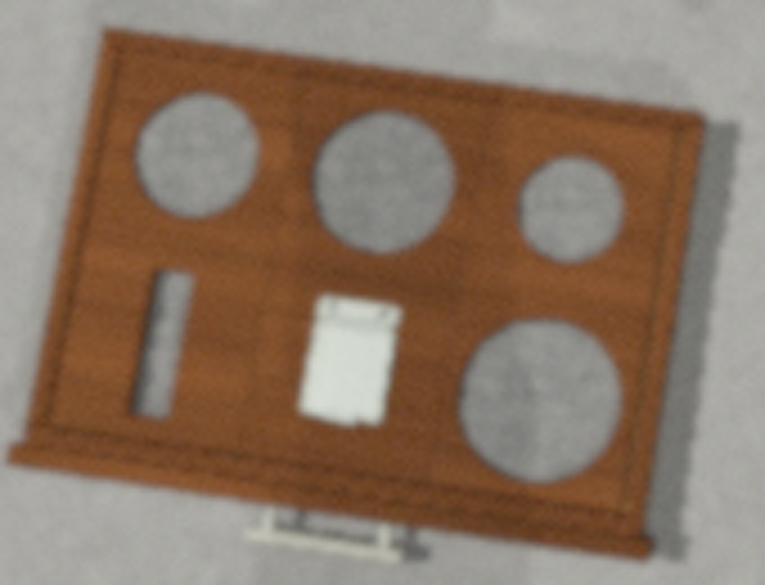

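View pics/b.png

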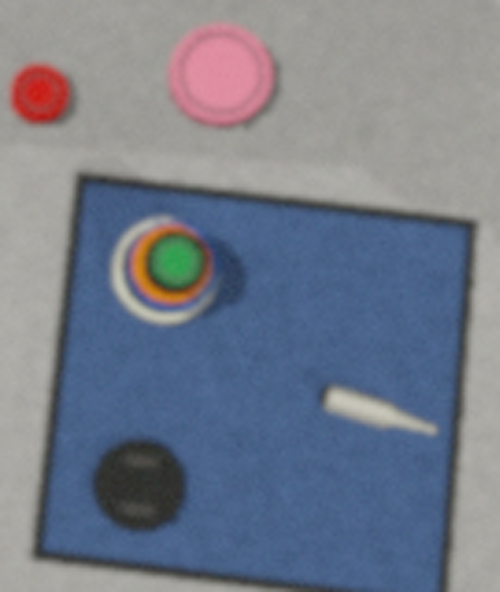

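Enlarged, the recess widths are 163 px at r4, 142 at r2, 125 at r1 and 105 at r3. So large goes to r4 (240,269), medium to r2 (205,220), small to r1 (164,214) and tiny to r3 (247,226). On the mat, white/blue/orange/black with green glass is the wanted stack. The pink and red discs lie off the mat and are not meant.

Run:
```python
from h import *
for n,u,v in [("S",163.8,214.4),("M",205.3,220.4),("T",246.9,226.4),("L",240,269.1)]: print(n,np.round(top(u,v,.035),4))
t=top(337.8,210.8,.067);print(t)
print(top(334.4,213.2,.019))
print(Ro.from_rotvec(state()[1]).as_matrix().round(3))
print(togo([t[0],t[1],.2]))
```

```text
S [0.5935 0.2771 0.035 ]
M [0.5809 0.1796 0.035 ]
T [0.5685 0.0828 0.035 ]
L [0.4708 0.0957 0.035 ]
[ 0.60321448 -0.12222258  0.067     ]
[ 0.60442275 -0.11970296  0.019     ]
[[ 0.947  0.321 -0.001]
 [ 0.321 -0.947  0.002]
 [-0.    -0.002 -1.   ]]
[ 53.21 -36.5   -0.46]
```

```bash
R='[[[3.55,-2.43,0],[0,0,0]],[[3.55,-2.43,0],[0,0,0]],[[3.55,-2.43,0],[0,0,0]],[[3.55,-2.43,0],[0,0,0]],[[3.55,-2.43,0],[0,0,0]]]'
python3 -m crank '[[[3.55,-2.43,0],[0,0,0]],[[3.55,-2.43,0],[0,0,0]],[[3.55,-2.43,0],[0,0,0]],[[3.55,-2.43,0],[0,0,0]],[[3.55,-2.43,0],[0,0,0]]]'
python3 -m crank '[[[3.55,-2.43,0],[0,0,0]],[[3.55,-2.43,0],[0,0,0]],[[3.55,-2.43,0],[0,0,0]],[[3.55,-2.43,0],[0,0,0]],[[3.55,-2.43,0],[0,0,0]]]'
python3 -m crank '[[[3.55,-2.43,0],[0,0,0]],[[3.55,-2.43,0],[0,0,0]],[[3.55,-2.43,0],[0,0,0]],[[3.55,-2.43,0],[0,0,0]],[[3.55,-2.43,0],[0,0,0]]]'
python3 -m crank '[[[0,0,0],[0,0,0]],[[0,0,0],[0,0,0]],[[0,0,0],[0,0,0]]]'
python3 - <<'E'
from h import *
t=[.6032,-.1222,.15]
print(togo(t)); p,o,s=state(); print(s["joints"].round(2))
im,d=optics.grab_frame("wrist"); cv2.imwrite("pics/w1.png",cv2.resize(im[:,:,::-1],(800,600)))
E
```

```text
clock: 0.6
tcp_pos: [0.3464, -0.4655, 0.1954]
orientation: [-3.099, -0.511, 0.0]
contact_force: [-0.5, -0.1, -0.2]
grip_width: 0.0853
gripper_force: 0.0
clock: 1.1
tcp_pos: [0.4754, -0.2936, 0.1955]
orientation: [-3.1, -0.511, 0.001]
contact_force: [0.6, -1.0, -0.3]
grip_width: 0.0852
gripper_force: 0.0
clock: 1.6
tcp_pos: [0.6045, -0.1217, 0.1954]
orientation: [-3.1, -0.511, 0.001]
contact_force: [0.1, -0.5, -0.7]
grip_width: 0.0853
gripper_force: 0.0
clock: 1.9
tcp_pos: [0.6031, -0.1246, 0.1953]
orientation: [3.1, 0.508, -0.002]
contact_force: [-0.7, -1.5, 0.2]
grip_width: 0.0854
gripper_force: 0.0
[ 0.09 -0.23  4.53]
[ 0.27  0.39 -0.22  1.69  0.1   1.07 -1.23]
```

View pics/w1.png

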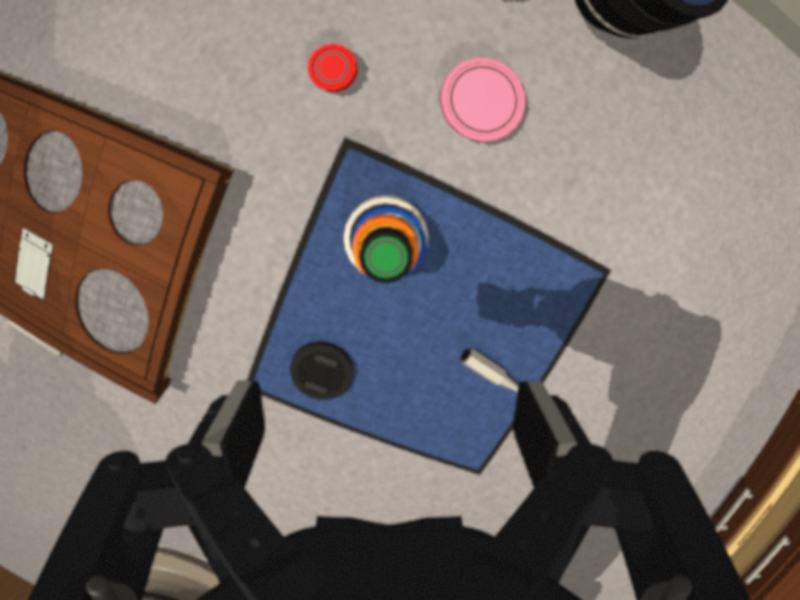

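The wrist view shows the tiny filter centred at (386,257), white shell at about (386,238), recess T at (136,212) and L at (113,311). I'll check these against the top camera.

Run:
```python
from h import *
p,o,s=state()
for n,u,v,z in [("tiny",386,257,.067),("small",386,247,.051),("white",386.5,238,.019),("T",136,212,.035),("L",113,311,.035)]: print(n,wrist(u*.7,v*.7,z,p,o).round(4))
```

```text
tiny [ 0.6057 -0.1213  0.067 ]
small [ 0.6087 -0.1202  0.051 ]
white [ 0.6082 -0.1206  0.019 ]
T [0.5715 0.0819 0.035 ]
L [0.4763 0.0926 0.035 ]
```

```bash
python3 -m crank '[[[0.2,-0.2,4],[0,0,0]],[[0,0,4],[0,0,0]],[[0,0,3],[0,0,0]],[[0,0,1.4],[0,0,0]],[[0,0,0.8],[0,0,0]]]' 5.6 25
python3 -m crank '[[[0,0,0.6],[0,0,0]],[[0,0,0],[0,0,0]],[[0,0,0],[0,0,0]]]'
python3 -m crank '[[[0,0,0],[0,0,0]],[[0,0,0],[0,0,0]],[[0,0,0],[0,0,0]],[[0,0,0],[0,0,0]],[[0,0,0],[0,0,0]]]' 3 25
python3 - <<'E'
from h import *
im,d=optics.grab_frame("wrist"); cv2.imwrite("pics/w2.png",im[:,:,::-1])
E
```

```text
clock: 2.45
tcp_pos: [0.6044, -0.1218, 0.0628]
orientation: [-3.1, -0.508, 0.003]
contact_force: [-0.4, -0.4, -0.1]
grip_width: 0.0562
gripper_force: 0.0
clock: 2.75
tcp_pos: [0.6062, -0.1208, 0.0589]
orientation: [3.099, 0.511, 0.003]
contact_force: [-0.3, 0.5, -0.3]
grip_width: 0.056
gripper_force: 0.0
clock: 3.25
tcp_pos: [0.6053, -0.1206, 0.0578]
orientation: [3.1, 0.511, 0.0]
contact_force: [-0.9, -0.8, 0.3]
grip_width: 0.03
gripper_force: 0.0
```

View pics/w2.png

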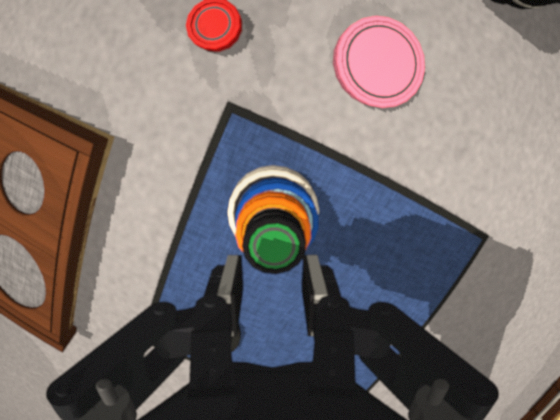

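The fingers closed to 30 mm without contact. Tiny is at (274,245) and the fingertips are at about (231,258) and (316,258), so they are off the disc. I'll check with depth.

Run:
```python
from h import *
p,o,s=state(); print(p,o,s["grip_width"])
c=optics.camera_model("wrist");H=c["hand_eye"]
def proj(x):
    q=np.linalg.inv(H)@np.r_[x,1]; th=np.arctan2(np.hypot(q[0],q[1]),q[2]); a=np.arctan2(q[1],q[0]); return [(c["cx"]+f(c)*th*np.cos(a)).round(1),(c["cy"]+f(c)*th*np.sin(a)).round(1)]
for x in ([0,0,0],[0,.015,0],[0,.015,-.02],[0,.015,-.038]): print(x,proj(x))
_,d=optics.grab_frame("wrist")
def w3(u,v):
    dep=np.median(d[v-1:v+2,u-1:u+2]); x,y=u-c["cx"],v-c["cy"]; rr=np.hypot(x,y); th=rr/f(c)
    ray=np.array([x/rr*np.sin(th),y/rr*np.sin(th),np.cos(th)]); P=ray*dep/ray[2]
    T=(H@np.r_[P,1])[:3]; return T.round(4),(Ro.from_rotvec(o).apply(T)+p).round(4)
for n,u,v in [("tiny",274,245),("tipL",232,268),("tipR",316,268),("tipRlow",322,292),("orange",250,225)]: print(n,*w3(u,v))
```

```text
[ 0.60525441 -0.12060221  0.05769981] [ 3.09975009e+00  5.11028909e-01 -1.67716000e-05] 0.029830863152994477
[0, 0, 0] [np.float64(273.5), np.float64(240.9)]
[0, 0.015, 0] [np.float64(298.2), np.float64(240.8)]
[0, 0.015, -0.02] [np.float64(300.9), np.float64(256.5)]
[0, 0.015, -0.038] [np.float64(303.7), np.float64(273.4)]
tiny [ 0.0014  0.0002 -0.0085] [ 0.6067 -0.1204  0.0662]
tipL [ 0.0115 -0.0188 -0.0523] [ 0.6101 -0.0991  0.11  ]
tipR [ 0.0121  0.0187 -0.0533] [ 0.6227 -0.1344  0.111 ]
tipRlow [ 0.0119  0.0188 -0.072 ] [ 0.6226 -0.1346  0.1297]
orange [ 0.0131 -0.0135 -0.0064] [ 0.6134 -0.1036  0.0641]
```

Run:
```python
from h import *
p,o,s=state(); c=optics.camera_model("wrist");H=c["hand_eye"]
im,d=optics.grab_frame("wrist")
def w3(u,v):
    dep=d[v,u]; x,y=u-c["cx"],v-c["cy"]; rr=np.hypot(x,y); th=rr/f(c)
    ray=np.array([x/rr*np.sin(th),y/rr*np.sin(th),np.cos(th)]); P=ray*dep/ray[2]
    return (H@np.r_[P,1])[:3].round(4)
for u in (306,312,318):
  for v in range(236,284,4): print(u,v,im[v,u],w3(u,v))
cv2.imwrite("pics/w3.png",cv2.resize(im[210:330,200:350,::-1],None,fx=5,fy=5,interpolation=cv2.INTER_CUBIC))
```

```text
306 236 [196  90  16] [0.0003 0.0203 0.0063]
306 240 [164  78  25] [-0.0026  0.0205  0.0066]
306 244 [147  73  36] [ 0.0018  0.0189 -0.008 ]
306 248 [96 63 73] [-0.0087  0.0208  0.0074]
306 252 [50 62 87] [-0.0361  0.0264  0.0542]
306 256 [55 55 53] [ 0.0111  0.0155 -0.04  ]
306 260 [37 33 32] [ 0.0112  0.0151 -0.0442]
306 264 [25 23 23] [ 0.0114  0.0147 -0.0484]
306 268 [30 29 30] [ 0.0114  0.0143 -0.0519]
306 272 [26 23 23] [ 0.0118  0.0139 -0.0561]
306 276 [22 23 22] [ 0.0095  0.0141 -0.0557]
306 280 [23 20 22] [ 0.0084  0.014  -0.0574]
312 236 [ 47  68 123] [-0.0074  0.0264  0.0228]
312 240 [ 37  68 121] [-0.0108  0.0266  0.0237]
312 244 [46 60 87] [-0.0294  0.0311  0.055 ]
312 248 [52 66 92] [-0.0327  0.0312  0.0544]
312 252 [48 61 88] [-0.0365  0.0314  0.0547]
312 256 [109 105  99] [ 0.0117  0.0182 -0.0412]
312 260 [113 108 100] [ 0.0118  0.0177 -0.0454]
312 264 [111 108 100] [ 0.0115  0.0174 -0.0485]
312 268 [113 109 100] [ 0.0117  0.017  -0.0526]
312 272 [112 108  99] [ 0.0115  0.0166 -0.0556]
312 276 [110 106  98] [ 0.0113  0.0163 -0.0588]
312 280 [96 94 86] [ 0.0112  0.016  -0.0618]
318 236 [54 67 95] [-0.0225  0.0356  0.0554]
318 240 [ 54  70 100] [-0.0258  0.0357  0.0549]
318 244 [50 64 90] [-0.0291  0.0358  0.0544]
318 248 [55 69 97] [-0.0334  0.0363  0.0558]
318 252 [47 62 88] [-0.0365  0.0363  0.0546]
318 256 [65 74 91] [-0.0394  0.0363  0.0532]
318 260 [89 92 98] [-0.0433  0.0366  0.0535]
318 264 [106 103  96] [ 0.012   0.02   -0.0496]
318 268 [113 108 101] [ 0.0117  0.0197 -0.0527]
318 272 [113 110 101] [ 0.0113  0.0193 -0.0554]
318 276 [113 109 102] [ 0.0108  0.019  -0.058 ]
318 280 [111 107  98] [ 0.0116  0.0184 -0.0625]
```

View pics/w3.png

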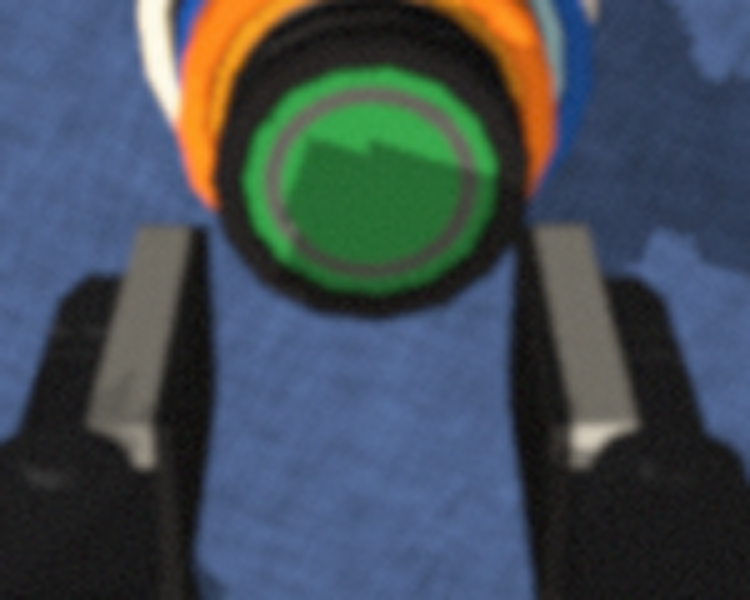

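The crop shows the pads ending well short of the disc. Depth puts the real finger ends about 39 mm behind the reported TCP, with x and y agreeing. The disc's height checks out at 66 mm, so I'll use this measured offset in place of the stated one. I'll open and go down about 3.9 cm.

```bash
python3 -m crank '[[[0,0,0],[0,0,0]],[[0,0,0],[0,0,0]],[[0,0,0],[0,0,0]],[[0.1,0,1],[0,0,0]],[[0,0,1],[0,0,0]]]' 5.6 25
python3 -m crank '[[[0,0,0.8],[0,0,0]],[[0,0,0.6],[0,0,0]],[[0,0,0.4],[0,0,0]],[[0,0,0],[0,0,0]]]'
python3 -m crank '[[[0,0,0],[0,0,0]],[[0,0,0],[0,0,0]],[[0,0,0],[0,0,0]],[[0,0,0],[0,0,0]],[[0,0,0],[0,0,0]]]' 3 25
python3 - <<'E'
from h import *
im,d=optics.grab_frame("wrist"); cv2.imwrite("pics/w4.png",cv2.resize(im[180:330,170:380,::-1],None,fx=3,fy=3,interpolation=cv2.INTER_CUBIC))
E
```

```text
clock: 3.9
tcp_pos: [0.6064, -0.1202, 0.0371]
orientation: [3.1, 0.511, 0.001]
contact_force: [0.3, -0.5, 0.2]
grip_width: 0.0557
gripper_force: 0.0
clock: 4.3
tcp_pos: [0.6057, -0.1202, 0.0189]
orientation: [-3.099, -0.511, 0.002]
contact_force: [-0.7, 1.1, 0.4]
grip_width: 0.0557
gripper_force: 0.0
clock: 4.8
tcp_pos: [0.6066, -0.1203, 0.0201]
orientation: [3.099, 0.511, 0.001]
contact_force: [-0.7, 0.7, 2.9]
grip_width: 0.0366
gripper_force: 25.2
```

View pics/w4.png

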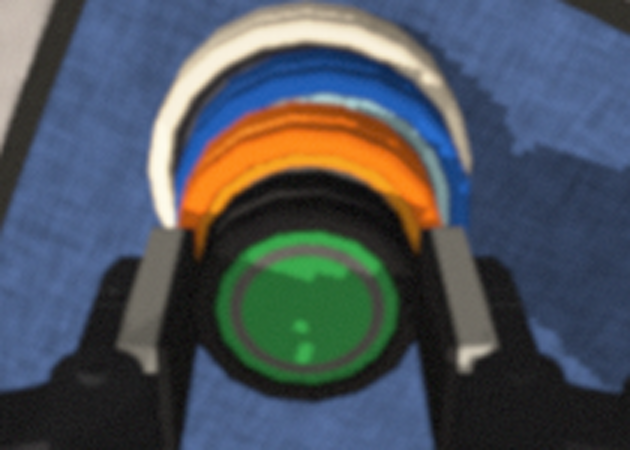

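The tiny filter is gripped (25 N, pads on both sides at (170,230) and (450,230) in the crop). I'll lift and carry it to above recess T.

```bash
python3 -m crank '[[[0,0,-1],[0,0,0]],[[0,0,-3],[0,0,0]],[[0,0,-3],[0,0,0]],[[0.8,-5,0],[0,0,0]],[[0.8,-5,0],[0,0,0]]]'
python3 -m crank '[[[0.8,-5,0],[0,0,0]],[[0.7,-4,0],[0,0,0]],[[0,-1.4,0],[0,0,0]],[[0,0,0],[0,0,0]],[[0,0,0],[0,0,0]]]'
python3 - <<'E'
from h import *
p,o,s=state();print(p)
im,d=optics.grab_frame("wrist"); cv2.imwrite("pics/w5.png",cv2.resize(im[:,:,::-1],(800,600)))
c=optics.camera_model("wrist");H=c["hand_eye"]
def w3(u,v):
    dep=d[v,u]; x,y=u-c["cx"],v-c["cy"]; rr=np.hypot(x,y); th=rr/f(c)
    ray=np.array([x/rr*np.sin(th),y/rr*np.sin(th),np.cos(th)]); P=ray*dep/ray[2]
    return (H@np.r_[P,1])[:3].round(4)
print("disc",w3(272,280))
for u in (318,322):
    print([w3(u,v).tolist() for v in range(252,266,2)])
E
```

```text
clock: 5.35
tcp_pos: [0.5904, -0.0225, 0.0915]
orientation: [3.1, 0.504, 0.005]
contact_force: [1.1, 1.3, -0.8]
grip_width: 0.0368
gripper_force: 25.2
clock: 5.85
tcp_pos: [0.5707, 0.0793, 0.0899]
orientation: [3.099, 0.509, -0.0]
contact_force: [0.1, -0.2, 0.7]
grip_width: 0.0366
gripper_force: 25.2
[0.57066851 0.07927177 0.0898858 ]
disc [ 0.0013 -0.0009 -0.0459]
[[-0.0371, 0.0365, 0.0558], [-0.0392, 0.0367, 0.0562], [0.0116, 0.0211, -0.0412], [0.012, 0.0208, -0.0439], [0.012, 0.0205, -0.0459], [0.0119, 0.0203, -0.0476], [0.0118, 0.0201, -0.0493]]
[[-0.0372, 0.0398, 0.056], [-0.039, 0.0399, 0.0558], [0.0121, 0.0229, -0.0422], [0.012, 0.0227, -0.0439], [0.0125, 0.0222, -0.0468], [0.0118, 0.0222, -0.0475], [0.0118, 0.0219, -0.0492]]
```

View pics/w5.png

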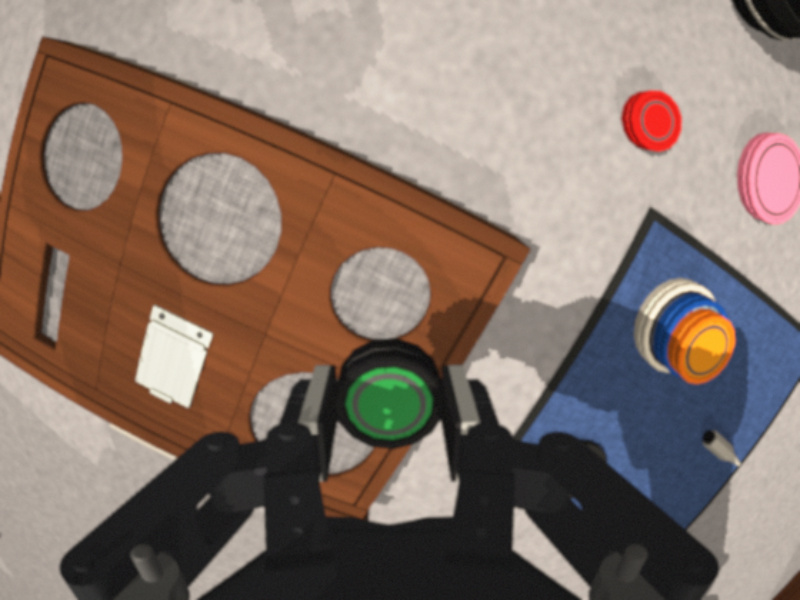

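The wrist view shows tiny held centred at (390,400). Recess T is at (381,293), M at (220,218) and S at (83,156). The remaining stack is intact at (690,335).

Run:
```python
from h import *
p,o,s=state()
for n,u,v,z in [("T",381,293,.035),("M",220,218,.035),("S",83,156,.035),("small",700,345,.051)]: print(n,wrist(u*.7,v*.7,z,p,o).round(4))
print(togo(wrist(381*.7,293*.7,.035,p,o)), togo([.5705,.083,0]))
```

```text
T [0.5728 0.0842 0.035 ]
M [0.5855 0.1783 0.035 ]
S [0.5972 0.2732 0.035 ]
small [ 0.6082 -0.1108  0.051 ]
[ 0.37 -0.5   5.48] [ 0.12 -0.46  8.98]
```

```bash
python3 -m crank '[[[0.15,-0.45,3],[0,0,0]],[[0,0,3],[0,0,0]],[[0,0,1.6],[0,0,0]],[[0,0,0.8],[0,0,0]],[[0,0,0],[0,0,0]]]'
python3 -m crank '[[[0,0,0.2],[0,0,0]],[[0,0,0.1],[0,0,0]],[[0,0,0],[0,0,0]],[[0,0,0],[0,0,0]]]'
python3 -m crank '[[[0,0,0.15],[0,0,0]],[[0,0,0],[0,0,0]],[[0,0,0],[0,0,0]]]'
```

```text
clock: 6.4
tcp_pos: [0.5701, 0.0837, 0.0048]
orientation: [3.1, 0.507, -0.003]
contact_force: [0.3, 0.7, -0.6]
grip_width: 0.0367
gripper_force: 25.2
clock: 6.8
tcp_pos: [0.5708, 0.0858, 0.0033]
orientation: [3.1, 0.511, 0.002]
contact_force: [-0.1, 0.5, -1.3]
grip_width: 0.0366
gripper_force: 25.2
clock: 7.1
tcp_pos: [0.5704, 0.0858, 0.0012]
orientation: [3.1, 0.511, -0.0]
contact_force: [0.5, 0.2, 0.3]
grip_width: 0.037
gripper_force: 25.2
```

```bash
for i in 1 ; do python3 -m crank '[[[0,0.15,0.1],[0,0,0]],[[0,0,0],[0,0,0]],[[0,0,0],[0,0,0]]]'; done
python3 -m crank '[[[0,0,0.1],[0,0,0]],[[0,0,0],[0,0,0]],[[0,0,0],[0,0,0]]]'
```

```text
clock: 7.4
tcp_pos: [0.5708, 0.0842, 0.0001]
orientation: [3.1, 0.511, -0.0]
contact_force: [0.3, 1.0, -1.2]
grip_width: 0.0369
gripper_force: 25.2
clock: 7.7
tcp_pos: [0.5708, 0.0843, -0.0008]
orientation: [-3.1, -0.511, 0.0]
contact_force: [-0.9, 0.8, 0.7]
grip_width: 0.0365
gripper_force: 25.2
```

```bash
python3 -m crank '[[[0,0,0.1],[0,0,0]],[[0,0,0],[0,0,0]],[[0,0,0],[0,0,0]]]'
python3 -m crank '[[[0,0,0.1],[0,0,0]],[[0,0,0],[0,0,0]],[[0,0,0],[0,0,0]]]'
python3 - <<'E'
from h import *
im,d=optics.grab_frame("wrist"); cv2.imwrite("pics/w6.png",cv2.resize(im[150:330,170:380,::-1],None,fx=3,fy=3,interpolation=cv2.INTER_CUBIC))
F=[monitor.get_obs()["contact_force"][2] for _ in range(3)];print(F)
E
```

```text
clock: 8.0
tcp_pos: [0.5708, 0.0843, -0.0018]
orientation: [3.1, 0.511, -0.0]
contact_force: [1.3, 0.1, -0.8]
grip_width: 0.0368
gripper_force: 25.2
clock: 8.3
tcp_pos: [0.5709, 0.0843, -0.0019]
orientation: [3.099, 0.511, 0.0]
contact_force: [-4.6, -0.6, 8.5]
grip_width: 0.0366
gripper_force: 26.0
[np.float64(8.574805413324585), np.float64(8.574805413324585), np.float64(8.574805413324585)]
```

View pics/w6.png

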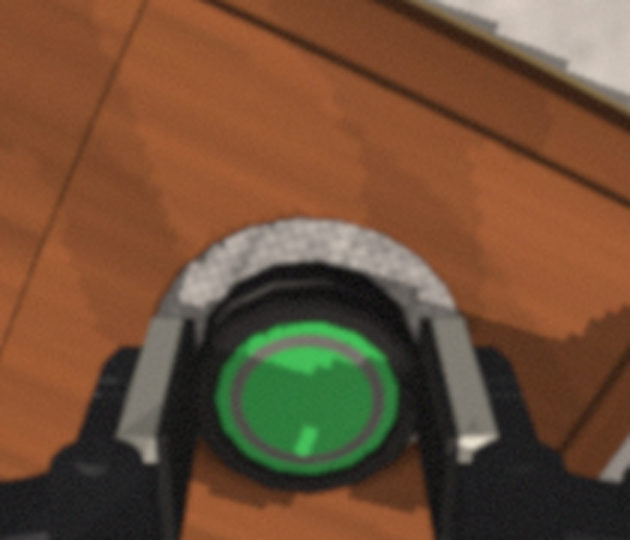

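It touched down at the floor height with 8.5 N, and felt shows around the tiny disc at (310,240). I'll release, rise and return above the stack.

```bash
python3 -m crank '[[[0,0,-0.05],[0,0,0]],[[0,0,0],[0,0,0]],[[0,0,0],[0,0,0]],[[0,0,-1],[0,0,0]],[[0,0,-3],[0,0,0]]]' 5.2 25
python3 -m crank '[[[0,0,-4],[0,0,0]],[[-0.8,5,-1],[0,0,0]],[[-0.8,5,0],[0,0,0]],[[-0.8,5,0],[0,0,0]],[[-0.7,4,0],[0,0,0]]]' 6.8 25
python3 -m crank '[[[0,1.3,0],[0,0,0]],[[0,0,0],[0,0,0]],[[0,0,0],[0,0,0]]]'
python3 - <<'E'
from h import *
p,o,s=state();print(p,o)
im,d=optics.grab_frame("wrist"); cv2.imwrite("pics/w7.png",cv2.resize(im[:,:,::-1],(800,600)))
E
```

```text
clock: 8.85
tcp_pos: [0.5685, 0.0838, 0.0361]
orientation: [3.1, 0.511, -0.009]
contact_force: [0.4, -0.4, -0.2]
grip_width: 0.0518
gripper_force: 0.0
clock: 9.35
tcp_pos: [0.6023, -0.1064, 0.0884]
orientation: [3.099, 0.508, 0.001]
contact_force: [0.4, -1.9, -0.3]
grip_width: 0.0679
gripper_force: 0.0
clock: 9.65
tcp_pos: [0.6062, -0.1131, 0.0876]
orientation: [-3.098, -0.513, -0.0]
contact_force: [-0.2, 0.4, -0.5]
grip_width: 0.0679
gripper_force: 0.0
[ 0.60619045 -0.11314947  0.08758637] [-3.09810740e+00 -5.12964672e-01 -3.61602732e-04]
```

View pics/w7.png

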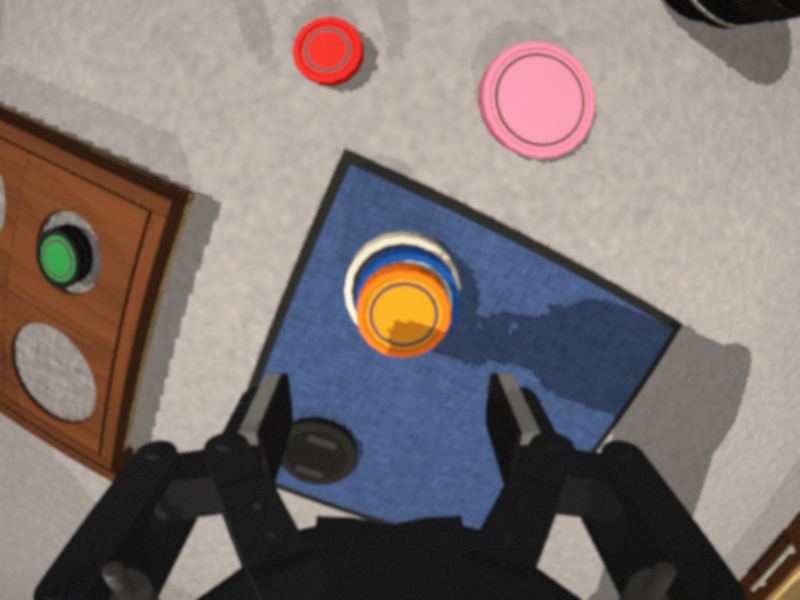

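Tiny is flat in recess T at (66,252). The small filter's top is centred at (405,310).

Run:
```python
from h import *
p,o,s=state()
a=wrist(405*.7,310*.7,.051,p,o);print(a,togo([a[0],a[1],.0015]))
```

```text
[ 0.60963749 -0.11867384  0.051     ] [0.12 0.73 8.6 ]
```

```bash
python3 -m crank '[[[0.1,0.7,3],[0,0,0]],[[0,0,2.5],[0,0,0]],[[0,0,1.5],[0,0,0]],[[0,0,1],[0,0,0]],[[0,0,0.6],[0,0,0]]]'
python3 -m crank '[[[0,0,0],[0,0,0]],[[0,0,0],[0,0,0]]]'
python3 -m crank '[[[0,0,0],[0,0,0]],[[0,0,0],[0,0,0]],[[0,0,0],[0,0,0]],[[0,0,0],[0,0,0]],[[0,0,0],[0,0,0]]]' 4 25
python3 -m crank '[[[0,0,-0.5],[0,0,0]],[[0,0,-1.5],[0,0,0]],[[0,0,-2.5],[0,0,0]],[[0,0,-2.5],[0,0,0]],[[0,0,0],[0,0,0]]]'
```

```text
clock: 10.2
tcp_pos: [0.6094, -0.12, 0.0009]
orientation: [-3.099, -0.514, 0.0]
contact_force: [-0.1, 0.4, -0.2]
grip_width: 0.068
gripper_force: 0.0
clock: 10.4
tcp_pos: [0.6101, -0.1213, 0.0022]
orientation: [3.099, 0.511, 0.002]
contact_force: [-0.1, -0.4, 0.6]
grip_width: 0.0678
gripper_force: 0.0
clock: 10.9
tcp_pos: [0.6101, -0.1215, 0.0025]
orientation: [3.099, 0.511, 0.002]
contact_force: [-1.5, -0.0, 6.3]
grip_width: 0.0469
gripper_force: 25.3
clock: 11.4
tcp_pos: [0.6125, -0.1218, 0.0761]
orientation: [3.098, 0.51, 0.011]
contact_force: [0.4, 0.1, -0.6]
grip_width: 0.0468
gripper_force: 25.8
```

```bash
python3 -m crank '[[[1.43,-4.75,0],[0,0,0]],[[1.43,-4.75,0],[0,0,0]],[[1.43,-4.75,0],[0,0,0]],[[1.43,-4.75,0],[0,0,0]],[[1.43,-4.75,0],[0,0,0]]]'
python3 -m crank '[[[1.43,-4.75,0],[0,0,0]],[[1.43,-4.75,0],[0,0,0]],[[1.43,-4.75,0],[0,0,0]],[[0,0,0],[0,0,0]],[[0,0,0],[0,0,0]]]'
python3 - <<'E'
from h import *
p,o,s=state();print(p,o)
im,d=optics.grab_frame("wrist"); cv2.imwrite("pics/w8.png",cv2.resize(im[:,:,::-1],(800,600)))
c=optics.camera_model("wrist");H=c["hand_eye"]
def w3(u,v):
    dep=d[v,u]; x,y=u-c["cx"],v-c["cy"]; rr=np.hypot(x,y); th=rr/f(c)
    ray=np.array([x/rr*np.sin(th),y/rr*np.sin(th),np.cos(th)]); P=ray*dep/ray[2]
    return (H@np.r_[P,1])[:3].round(4)
print("disc",w3(272,285),w3(255,285),w3(290,285))
for u in (326,332):
    print([w3(u,v).tolist() for v in range(252,266,2)])
E
```

```text
clock: 11.9
tcp_pos: [0.6004, 0.1282, 0.0716]
orientation: [3.1, 0.511, 0.0]
contact_force: [1.0, 0.3, -0.2]
grip_width: 0.0467
gripper_force: 25.8
clock: 12.4
tcp_pos: [0.5948, 0.2771, 0.0713]
orientation: [-3.098, -0.517, 0.001]
contact_force: [0.1, -1.1, -1.2]
grip_width: 0.0466
gripper_force: 25.9
[0.59481841 0.2771208  0.07125661] [-3.09846286e+00 -5.16569253e-01  7.72869108e-04]
disc [-0.0014 -0.0009 -0.0462] [-0.0013 -0.009  -0.0466] [-0.001   0.0077 -0.0469]
[[-0.0281, 0.0398, 0.0384], [-0.0297, 0.0399, 0.0382], [0.0112, 0.0252, -0.0405], [0.0116, 0.0247, -0.0433], [0.0114, 0.0245, -0.0448], [0.0116, 0.0241, -0.0471], [0.0118, 0.0238, -0.0494]]
[[-0.0273, 0.0441, 0.0367], [-0.0294, 0.0444, 0.0375], [0.0113, 0.0281, -0.0408], [0.0117, 0.0275, -0.0436], [0.0115, 0.0273, -0.0451], [0.0113, 0.0271, -0.0467], [0.011, 0.0268, -0.0482]]
```

View pics/w8.png

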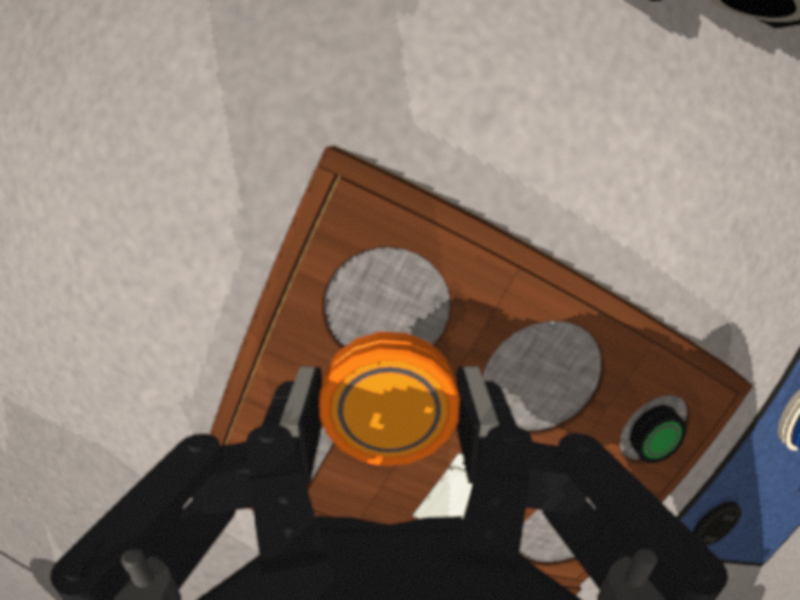

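Small is held at (390,400), with its recess S at about (387,302).

Run:
```python
from h import *
p,o,s=state()
for v in (299,303):
  a=wrist(387.5*.7,v*.7,.034,p,o);print(a,togo([a[0],a[1],-.0025]))
```

```text
[0.6014989 0.2781522 0.034    ] [ 0.68 -0.15  7.37]
[0.59950349 0.27747675 0.034     ] [ 0.47 -0.15  7.37]
```

```bash
python3 -m crank '[[[0.4,-0.1,2.5],[0,0,0]],[[0,0,2.5],[0,0,0]],[[0,0,1.2],[0,0,0]],[[0,0,0.6],[0,0,0]],[[0,0,0],[0,0,0]]]'
python3 -m crank '[[[0,0,0.2],[0,0,0]],[[0,0,0.1],[0,0,0]],[[0,0,0],[0,0,0]],[[0,0,0],[0,0,0]]]'
python3 -m crank '[[[0,0,0.1],[0,0,0]],[[0,0,0],[0,0,0]],[[0,0,0],[0,0,0]]]'
python3 -m crank '[[[0,0,0.1],[0,0,0]],[[0,0,0],[0,0,0]],[[0,0,0],[0,0,0]]]'
```

```text
clock: 12.95
tcp_pos: [0.5992, 0.2762, 0.003]
orientation: [3.099, 0.509, -0.001]
contact_force: [-0.6, 0.0, 0.6]
grip_width: 0.0468
gripper_force: 25.9
clock: 13.35
tcp_pos: [0.5995, 0.2776, 0.0009]
orientation: [-3.1, -0.511, -0.001]
contact_force: [-0.3, -0.2, -0.6]
grip_width: 0.0466
gripper_force: 25.9
clock: 13.65
tcp_pos: [0.5992, 0.2775, -0.0006]
orientation: [3.1, 0.511, -0.0]
contact_force: [0.7, 0.3, -0.8]
grip_width: 0.0466
gripper_force: 25.9
clock: 13.95
tcp_pos: [0.5992, 0.2774, -0.0017]
orientation: [3.1, 0.511, -0.0]
contact_force: [-0.9, 0.2, -0.1]
grip_width: 0.0465
gripper_force: 25.9
```

```bash
python3 -m crank '[[[0,0,0.1],[0,0,0]],[[0,0,0],[0,0,0]],[[0,0,0],[0,0,0]]]'
python3 -m crank '[[[0,0,0.07],[0,0,0]],[[0,0,0],[0,0,0]],[[0,0,0],[0,0,0]]]'
```

```text
clock: 14.25
tcp_pos: [0.5992, 0.2775, -0.0027]
orientation: [3.1, 0.511, -0.0]
contact_force: [-0.1, 1.2, 0.5]
grip_width: 0.0467
gripper_force: 25.9
clock: 14.55
tcp_pos: [0.5992, 0.2774, -0.0033]
orientation: [3.1, 0.511, -0.0]
contact_force: [0.7, -0.2, -0.3]
grip_width: 0.0466
gripper_force: 25.9
```

```bash
python3 -m crank '[[[0,0,0.07],[0,0,0]],[[0,0,0],[0,0,0]],[[0,0,0],[0,0,0]]]' | sed -n '2p;4p'
python3 -m crank '[[[0,0,0.07],[0,0,0]],[[0,0,0],[0,0,0]],[[0,0,0],[0,0,0]]]' | sed -n '2p;4p'
```

```text
tcp_pos: [0.5993, 0.2775, -0.0034]
contact_force: [-1.5, -1.0, 5.2]
tcp_pos: [0.5993, 0.2775, -0.0035]
contact_force: [-3.9, -1.4, 10.7]
```

```bash
python3 -m crank '[[[0,0,-0.1],[0,0,0]],[[0,0,0],[0,0,0]],[[0,0,0],[0,0,0]],[[0,0,-1],[0,0,0]],[[0,0,-3],[0,0,0]]]' 6.2 25
python3 -m crank '[[[0,0,-4],[0,0,0]],[[-1.48,4.73,0],[0,0,0]],[[-1.48,4.73,0],[0,0,0]],[[-1.48,4.73,0],[0,0,0]],[[-1.48,4.73,0],[0,0,0]]]' 7.8 25
python3 -m crank '[[[-1.48,4.73,0],[0,0,0]],[[-1.48,4.73,0],[0,0,0]],[[-1.48,4.73,0],[0,0,0]],[[-1.48,4.73,0],[0,0,0]],[[0,0,0],[0,0,0]]]'
python3 -m crank '[[[0,0,0],[0,0,0]],[[0,0,0],[0,0,0]]]'
python3 - <<'E'
from h import *
p,o,s=state();print(p,o)
im,d=optics.grab_frame("wrist"); cv2.imwrite("pics/w9.png",cv2.resize(im[:,:,::-1],(800,600)))
E
```

```text
clock: 15.65
tcp_pos: [0.5969, 0.2762, 0.0341]
orientation: [3.098, 0.511, -0.009]
contact_force: [-0.7, -0.2, 0.8]
grip_width: 0.0619
gripper_force: 0.0
clock: 16.15
tcp_pos: [0.604, 0.0775, 0.0772]
orientation: [3.1, 0.512, 0.002]
contact_force: [0.9, -0.3, -0.6]
grip_width: 0.0781
gripper_force: 0.0
clock: 16.65
tcp_pos: [0.6076, -0.1301, 0.0768]
orientation: [3.097, 0.491, -0.001]
contact_force: [-0.1, 0.8, -0.0]
grip_width: 0.0777
gripper_force: 0.0
clock: 16.85
tcp_pos: [0.6088, -0.1172, 0.0766]
orientation: [-3.098, -0.514, -0.001]
contact_force: [-0.2, 0.3, -0.3]
grip_width: 0.078
gripper_force: 0.0
[ 0.60881263 -0.11716284  0.07664973] [-3.09833678e+00 -5.13616227e-01 -9.52325536e-04]
```

View pics/w9.png

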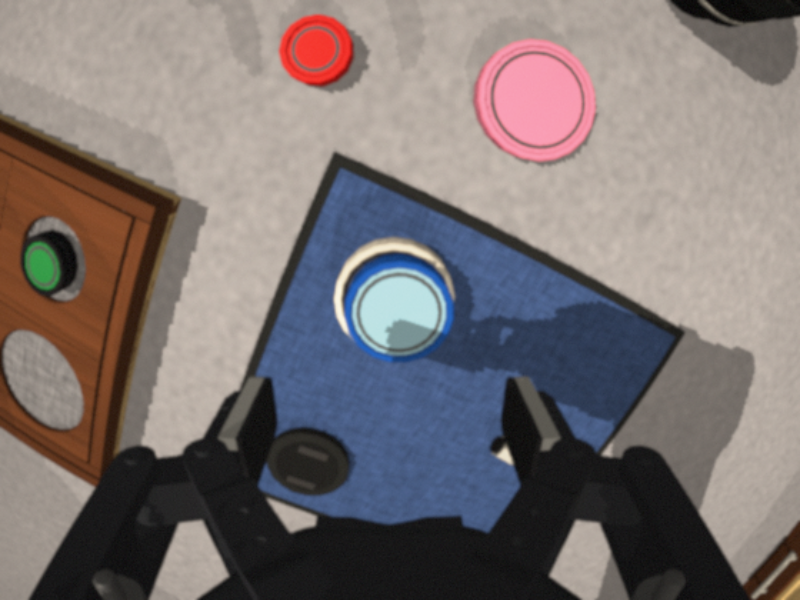

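Medium's top is centred at (400,309), and the white shell's rim below it at about (394,296). The cap at (308,462) is undisturbed. Only one picture view is left, so I'll measure with code from here.

Run:
```python
from h import *
p,o,s=state()
a=wrist(400*.7,309*.7,.035,p,o);print(a,togo([a[0],a[1],-.0155]))
b=wrist(394.5*.7,296*.7,.019,p,o);print(b)
for n,u,v in (("M",205.3,220.4),("L",240,269.1)): print(n)
```

```text
[ 0.61021545 -0.12125364  0.035     ] [-0.03  0.49  9.21]
[ 0.61056945 -0.11835651  0.019     ]
M
L
```

```bash
python3 -m crank '[[[0,0.45,3],[0,0,0]],[[0,0,3],[0,0,0]],[[0,0,1.6],[0,0,0]],[[0,0,1],[0,0,0]],[[0,0,0.6],[0,0,0]]]'
python3 -m crank '[[[0,0,0],[0,0,0]],[[0,0,0],[0,0,0]]]'
python3 -m crank '[[[0,0,0],[0,0,0]],[[0,0,0],[0,0,0]],[[0,0,0],[0,0,0]],[[0,0,0],[0,0,0]],[[0,0,0],[0,0,0]]]' 4.9 25
python3 -m crank '[[[0,0,-0.5],[0,0,0]],[[0,0,-1.5],[0,0,0]],[[0,0,-3],[0,0,0]],[[0,0,-3],[0,0,0]],[[0,0,0],[0,0,0]]]'
```

```text
clock: 17.4
tcp_pos: [0.6102, -0.1222, -0.0161]
orientation: [-3.099, -0.513, 0.0]
contact_force: [-0.1, -0.4, 0.2]
grip_width: 0.0776
gripper_force: 0.0
clock: 17.6
tcp_pos: [0.6109, -0.1232, -0.0148]
orientation: [3.099, 0.511, 0.002]
contact_force: [0.2, 0.0, 0.4]
grip_width: 0.0775
gripper_force: 0.0
clock: 18.1
tcp_pos: [0.6107, -0.1233, -0.0145]
orientation: [3.099, 0.511, 0.002]
contact_force: [-0.8, 0.3, 6.7]
grip_width: 0.0554
gripper_force: 25.9
clock: 18.6
tcp_pos: [0.6136, -0.1237, 0.0698]
orientation: [3.097, 0.51, 0.013]
contact_force: [0.5, -1.0, 0.0]
grip_width: 0.0555
gripper_force: 26.8
```

```bash
python3 -m crank '[[[1.03,-4.24,0],[0,0,0]],[[1.03,-4.24,0],[0,0,0]],[[1.03,-4.24,0],[0,0,0]],[[1.03,-4.24,0],[0,0,0]],[[1.03,-4.24,0],[0,0,0]]]' | sed -n 2p
python3 -m crank '[[[1.03,-4.24,0],[0,0,0]],[[1.03,-4.24,0],[0,0,0]],[[0,0,0],[0,0,0]],[[0,0,0],[0,0,0]]]'
python3 - <<'E'
from h import *
p,o,s=state();print(p,o,togo([.585,.181,-.0045]))
im,d=optics.grab_frame("wrist")
hsv=cv2.cvtColor(im,cv2.COLOR_RGB2HSV)
# wood mask -> holes with low saturation
wood=((hsv[...,1]>90)&(hsv[...,0]<20)).astype(np.uint8)
cs,hi=cv2.findContours(wood,cv2.RETR_CCOMP,cv2.CHAIN_APPROX_NONE)
for c,h in zip(cs,hi[0]):
    if h[3]>=0 and cv2.contourArea(c)>300:
        e=cv2.fitEllipse(c); print(np.round(e[0],1),np.round(e[1],1),wrist(*e[0],.034,p,o).round(4))
# visible far rim of M: grey pixels columns 190..350 between wood and disc
g=(hsv[...,1]<50)
for u in range(230,320,10):
    col=np.where(g[150:260,u])[0]; print(u,col[:1]+150,col[-1:]+150)
np.save("w10.npy",im)
E
```

```text
tcp_pos: [0.5903, 0.0956, 0.0646]
clock: 19.5
tcp_pos: [0.5824, 0.1826, 0.0644]
orientation: [-3.099, -0.516, 0.0]
contact_force: [-0.9, -1.0, -0.7]
grip_width: 0.056
gripper_force: 26.9
[0.58241727 0.18263859 0.06444396] [-3.09863577e+00 -5.15961387e-01  2.60449088e-04] [0.19 0.24 6.89]
[116.8 263.8] [24.9 82.6] [0.5062 0.2889 0.034 ]
[144.1 164. ] [41. 45.] [0.5935 0.2805 0.034 ]
[148.9 160.9] [78.1 85.1] [0.5967 0.2775 0.034 ]
230 [194] [240]
240 [184] [259]
250 [177] [259]
260 [173] [259]
270 [171] [259]
280 [171] [259]
290 [174] [259]
300 [177] [259]
310 [184] [236]
```

Run:
```python
from h import *
from scipy.optimize import least_squares
p,o,s=state()
P=np.array([wrist(u,v,.034,p,o)[:2] for u,v in [(230,194),(240,184),(250,177),(260,173),(270,171),(280,171),(290,174),(300,177),(310,184)]])
q=least_squares(lambda c:np.hypot(*(P-c).T)-.0365,[.58,.18]); print(q.x,np.abs(q.fun).max(),togo([*q.x,-.0045]))
```

```text
[0.5826082  0.17954067] 0.00046355350931415185 [-0.05  0.09  6.88]
```

```bash
python3 -m crank '[[[0.05,0.1,2.5],[0,0,0]],[[0,0,2.2],[0,0,0]],[[0,0,1.2],[0,0,0]],[[0,0,0.5],[0,0,0]],[[0,0,0],[0,0,0]]]' | sed -n '2p;4p'
python3 -m crank '[[[0,0,0.1],[0,0,0]],[[0,0,0],[0,0,0]],[[0,0,0],[0,0,0]]]' | sed -n '2p;4p'
python3 -m crank '[[[0,0,0.1],[0,0,0]],[[0,0,0],[0,0,0]],[[0,0,0],[0,0,0]]]' | sed -n '2p;4p'
python3 -m crank '[[[0,0,0.1],[0,0,0]],[[0,0,0],[0,0,0]],[[0,0,0],[0,0,0]]]' | sed -n '2p;4p'
```

```text
tcp_pos: [0.5838, 0.1793, -0.0]
contact_force: [0.3, 0.2, -0.5]
tcp_pos: [0.5843, 0.1805, 0.0001]
contact_force: [0.4, -1.0, -0.6]
tcp_pos: [0.5838, 0.1803, -0.0017]
contact_force: [-0.5, -0.2, 0.3]
tcp_pos: [0.5837, 0.1802, -0.0028]
contact_force: [-0.0, 0.4, -0.1]
```

```bash
python3 -m crank '[[[0,0,0.1],[0,0,0]],[[0,0,0],[0,0,0]],[[0,0,0],[0,0,0]]]' | sed -n '2p;4p'
python3 -m crank '[[[0,0,0.08],[0,0,0]],[[0,0,0],[0,0,0]],[[0,0,0],[0,0,0]]]' | sed -n '2p;4p'
python3 -m crank '[[[0,0,0.07],[0,0,0]],[[0,0,0],[0,0,0]],[[0,0,0],[0,0,0]]]' | sed -n '2p;4p'
```

```text
tcp_pos: [0.5838, 0.1802, -0.0038]
contact_force: [-0.3, -0.4, -0.5]
tcp_pos: [0.5839, 0.1803, -0.0044]
contact_force: [-0.6, -0.5, 0.3]
tcp_pos: [0.5839, 0.1803, -0.0045]
contact_force: [-2.8, -0.8, 6.4]
```

```bash
python3 -m crank '[[[0,0,-0.08],[0,0,0]],[[0,0,0],[0,0,0]],[[0,0,0],[0,0,0]],[[0,0,-1],[0,0,0]],[[0,0,-3],[0,0,0]]]' 7.2 25 | sed -n '2p;4,5p'
python3 -m crank '[[[0,0,-4],[0,0,0]],[[-1.02,4.17,0],[0,0,0]],[[-1.02,4.17,0],[0,0,0]],[[-1.02,4.17,0],[0,0,0]],[[-1.02,4.17,0],[0,0,0]]]' 8.54 25 | sed -n '2p;4,5p'
python3 -m crank '[[[-1.02,4.17,0],[0,0,0]],[[-1.02,4.17,0],[0,0,0]],[[-1.02,4.17,0],[0,0,0]],[[0,0,0],[0,0,0]],[[0,0,0],[0,0,0]]]' | sed -n '2p;4,5p'
python3 - <<'E'
from h import *
p,o,s=state();print(p,o)
im,d=optics.grab_frame("wrist"); cv2.imwrite("pics/w11.png",im[:,:,::-1])
hsv=cv2.cvtColor(im,cv2.COLOR_RGB2HSV)
mat=((hsv[...,0]>100)&(hsv[...,0]<125)&(hsv[...,1]>90)).astype(np.uint8)
cs,hi=cv2.findContours(mat,cv2.RETR_CCOMP,cv2.CHAIN_APPROX_NONE)
for c,h in zip(cs,hi[0]):
    if h[3]>=0 and cv2.contourArea(c)>300:
        e=cv2.fitEllipse(c); print(np.round(e[0],1),np.round(e[1],1),cv2.boundingRect(c),wrist(*e[0],.016,p,o).round(4))
E
```

```text
tcp_pos: [0.5815, 0.1794, 0.0338]
contact_force: [1.1, 0.0, -0.2]
grip_width: 0.072
tcp_pos: [0.5989, 0.0076, 0.0765]
contact_force: [0.2, -0.5, -0.5]
grip_width: 0.0855
tcp_pos: [0.6098, -0.1206, 0.076]
contact_force: [-0.3, 1.1, -0.3]
grip_width: 0.0852
[ 0.60980704 -0.12058002  0.07601541] [3.10032082e+00 5.06307982e-01 4.74108452e-04]
[212.2 323.2] [47.2 59.7] (183, 299, 60, 49) [ 0.4806 -0.1031  0.016 ]
[271.1 207.5] [86.7 88.1] (227, 164, 89, 88) [ 0.6092 -0.119   0.016 ]
```

```bash
python3 -m crank '[[[0,-0.15,4],[0,0,0]],[[0,0,3],[0,0,0]],[[0,0,2],[0,0,0]],[[0,0,1],[0,0,0]],[[0,0,0.6],[0,0,0]]]' | sed -n '2p;4,5p'
python3 -m crank '[[[0,0,0.2],[0,0,0]],[[0,0,0],[0,0,0]]]' | sed -n '2p;4,5p'
python3 -m crank '[[[0,0,0],[0,0,0]],[[0,0,0],[0,0,0]],[[0,0,0],[0,0,0]],[[0,0,0],[0,0,0]],[[0,0,0],[0,0,0]]]' 5.8 25
python3 -m crank '[[[0,0,-0.5],[0,0,0]],[[0,0,-1.5],[0,0,0]],[[0,0,-3],[0,0,0]],[[0,0,-4],[0,0,0]],[[0,0,0],[0,0,0]]]'
```

```text
tcp_pos: [0.6094, -0.1158, -0.0309]
contact_force: [0.5, -0.6, 1.5]
grip_width: 0.0851
tcp_pos: [0.6101, -0.1174, -0.0316]
contact_force: [-0.5, 0.9, -0.1]
grip_width: 0.0858
clock: 24.6
tcp_pos: [0.6102, -0.1179, -0.031]
orientation: [3.099, 0.51, 0.003]
contact_force: [-1.4, 0.2, 5.9]
grip_width: 0.0649
gripper_force: 26.7
clock: 25.1
tcp_pos: [0.614, -0.1182, 0.0643]
orientation: [3.097, 0.51, 0.016]
contact_force: [1.1, -0.9, -0.5]
grip_width: 0.0648
gripper_force: 27.9
```

```bash
python3 -m crank '[[[-1.02,-4.12,0],[0,0,0]],[[-1.02,-4.12,0],[0,0,0]],[[-1.02,-4.12,0],[0,0,0]],[[-1.02,-4.12,0],[0,0,0]],[[-1.02,-4.12,0],[0,0,0]]]' | sed -n 2p
python3 -m crank '[[[-1.02,-4.12,0],[0,0,0]],[[0,0,0],[0,0,0]],[[0,0,0],[0,0,0]],[[0,0,0],[0,0,0]]]'
python3 - <<'E'
from h import *
from scipy.optimize import least_squares
im,d=optics.grab_frame("wrist"); p,o,s=state(); print(p,o)
hsv=cv2.cvtColor(im,cv2.COLOR_RGB2HSV); wood=(hsv[...,1]>90)&(hsv[...,0]<20)
w=cv2.medianBlur(wood.astype(np.uint8),5)
pts=[]
for u in range(220,331,10):
    c=np.where(w[130:225,u]==0)[0]
    # first non-wood run going up from row 225 until wood
    v=224
    while v>130 and not w[v,u]: v-=1
    pts.append((u,v+1))
print(pts)
P=np.array([wrist(u,v,.034,p,o)[:2] for u,v in pts])
q=least_squares(lambda c:np.hypot(*(P-c).T)-.041,[.473,.096],loss="soft_l1",f_scale=.001); print(q.x,np.round(np.hypot(*(P-q.x).T)-.041,4),togo([*q.x,-.0055]))
cv2.imwrite("pics/w12.png",im[:,:,::-1])
E
```

```text
tcp_pos: [0.4942, 0.0623, 0.0584]
clock: 26.0
tcp_pos: [0.4729, 0.0957, 0.058]
orientation: [3.1, 0.509, 0.001]
contact_force: [-0.9, -1.1, 0.1]
grip_width: 0.0646
gripper_force: 28.0
[0.47300609 0.09546363 0.0578731 ] [3.09975622e+00 5.07501325e-01 1.20489331e-03]
[(220, 192), (230, 180), (240, 173), (250, 168), (260, 166), (270, 165), (280, 166), (290, 168), (300, 172), (310, 178), (320, 189), (330, 213)]
[0.47286646 0.09723074] [-0.0005 -0.0001 -0.      0.0003  0.      0.0001 -0.0001  0.      0.0001
  0.0003 -0.0002 -0.0004] [ 0.04 -0.18  6.34]
```

```bash
python3 -m crank '[[[0.05,-0.15,2.5],[0,0,0]],[[0,0,2],[0,0,0]],[[0,0,1],[0,0,0]],[[0,0,0.4],[0,0,0]],[[0,0,0],[0,0,0]]]' | sed -n '2p;4p'
python3 -m crank '[[[0,0,0.1],[0,0,0]],[[0,0,0],[0,0,0]],[[0,0,0],[0,0,0]]]' | sed -n '2p;4p'
python3 -m crank '[[[0,0,0.1],[0,0,0]],[[0,0,0],[0,0,0]],[[0,0,0],[0,0,0]]]' | sed -n '2p;4p'
python3 -m crank '[[[0,0,0.1],[0,0,0]],[[0,0,0],[0,0,0]],[[0,0,0],[0,0,0]]]' | sed -n '2p;4p'
```

```text
tcp_pos: [0.4723, 0.0978, -0.0016]
contact_force: [-0.2, -0.2, 0.5]
tcp_pos: [0.4726, 0.0985, -0.0018]
contact_force: [1.0, -0.2, 0.2]
tcp_pos: [0.4721, 0.0984, -0.0034]
contact_force: [0.1, -0.9, -0.2]
tcp_pos: [0.472, 0.0983, -0.0045]
contact_force: [0.1, -0.0, 0.1]
```

```bash
python3 -m crank '[[[0,0.1,0.08],[0,0,0]],[[0,0,0],[0,0,0]],[[0,0,0],[0,0,0]]]' | sed -n '2p;4p'
python3 -m crank '[[[0,0,0.05],[0,0,0]],[[0,0,0],[0,0,0]],[[0,0,0],[0,0,0]]]' | sed -n '2p;4p'
python3 -m crank '[[[0,0,0.05],[0,0,0]],[[0,0,0],[0,0,0]],[[0,0,0],[0,0,0]]]' | sed -n '2p;4p'
```

```text
tcp_pos: [0.4724, 0.0977, -0.0051]
contact_force: [-1.5, 1.6, 2.9]
tcp_pos: [0.4724, 0.0977, -0.0052]
contact_force: [-2.6, 1.0, 9.5]
tcp_pos: [0.4724, 0.0977, -0.0052]
contact_force: [-5.7, 0.1, 15.8]
```

Contact. I'll release, retreat clear of the top camera, and check.

```bash
python3 -m crank '[[[0,0,-0.15],[0,0,0]],[[0,0,0],[0,0,0]],[[0,0,0],[0,0,0]],[[0,0,-1],[0,0,0]],[[0,0,-3],[0,0,0]]]' 8.1 25 | sed -n '2p;4,6p'
python3 -m crank '[[[0,0,-5],[0,0,0]],[[0,0,-4],[0,0,0]],[[-0.8,4.5,0],[0,0,0]],[[-0.8,4.5,0],[0,0,0]],[[-0.8,4.5,0],[0,0,0]]]' | sed -n '2p;4,5p'
python3 -m crank '[[[-0.8,4.5,0],[0,0,0]],[[-0.8,4.5,0],[0,0,0]],[[-0.8,4.5,0],[0,0,0]],[[-0.8,4.5,0],[0,0,0]],[[-0.8,4.5,0],[0,0,0]]]' | sed -n '2p'
python3 -m crank '[[[-0.8,4.5,0],[0,0,0]],[[0,0,0],[0,0,0]],[[0,0,0],[0,0,0]]]' | sed -n '1,2p'
python3 - <<'E'
from h import *
im,d=optics.grab_frame("top"); bgr=im[:,:,::-1]
cv2.imwrite("pics/end.png",cv2.resize(bgr[180:310,120:420],(800,347),interpolation=cv2.INTER_CUBIC))
for n,u,v in [("S",164,213),("M",206,219),("T",247,225),("L",240,267)]:
    for dv,du in ((0,0),(-3,0),(3,0),(0,-3),(0,3)):
        print(n,topd(u+du,v+dv,np.median(d[v+dv-1:v+dv+2,u+du-1:u+du+2]))[2].round(4),end=" ")
    print()
E
```

```text
tcp_pos: [0.4703, 0.0968, 0.0341]
contact_force: [0.5, -0.3, 0.9]
grip_width: 0.0812
gripper_force: 0.0
tcp_pos: [0.4934, -0.0396, 0.1266]
contact_force: [0.7, -0.2, 0.4]
grip_width: 0.0808
tcp_pos: [0.5273, -0.2659, 0.126]
clock: 30.15
tcp_pos: [0.5336, -0.3103, 0.1253]
S 0.0472 S 0.0446 S 0.0456 S 0.0454 S 0.0455 
M 0.0456 M 0.0458 M 0.0447 M 0.0457 M 0.0459 
T 0.0457 T 0.0458 T 0.0456 T 0.0456 T 0.0442 
L 0.0453 L 0.0451 L 0.0452 L 0.0456 L 0.0444
```

View pics/end.png

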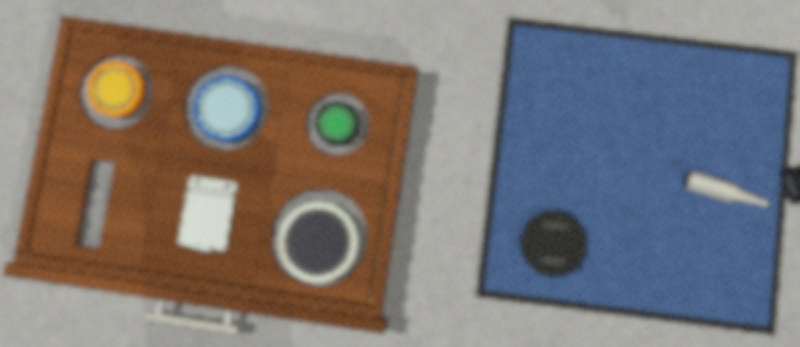

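All four filters lie level in their recesses, with tops at about 45.5 mm: small (115,90), medium (226,108), tiny (337,123) and large (317,240). The cap at (553,242) and the nozzle at (727,190) have not been moved.

```bash
python3 -c "
from bench import r
print(r.hand_in())"
```

```text
the job is handed in; nothing more can be done
None
```

All four filters were set down flat and right way up in the recesses for their sizes, the cap and nozzle were left where they lay, and the job was handed in at about 30 s.

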